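# Switch on the doorstep vacuum under its ratcheted guard

## Task

Switch on the hall vacuum at its guarded switch box: raise the yellow guard by its front lip until the ratchet pawl catches it, and push the red toggle all the way over to the green dot. Then flip the orange-handled pawl over its centre towards the lip side of the box so that it lets go, and lower the guard gently until it is fully shut. Do not force or slam the guard, and leave the other things where they are.

Things in the scene. Friction and masses are not known exactly. Their poses are not given: they have to be found in the camera images.
- box: Fixed grey switch box 240 x 150 x 55 mm, its front (lip side) turned to the robot's right. Origin: centre of its underside, on the table; x from its front to its back, y to its left, z up. Offsets in the other entries are in this frame, mm. Flat top at z 55; dots on it: green (on) at (-30, +43), red (off) at (-30, -43). Near it lie low bystanders only.
- guard (a joint): Yellow-framed clear guard over the toggle, rad: 0 shut, 1.40 wide open (stop); its front rises and goes back. Starts 0 to 0.10. Stiff hinge: stays where left, takes 1 to 3 N at the lip. While opening, a steel pin on its right side passes the pawl; beyond about 1.2 rad the pawl drops under the pin, and the guard cannot be lowered below about 1.15 rad until the pawl is flipped.
- guard_hinge (a point): Hinge line of the guard, along y, at (60, 0, 60); axes turn with the guard. Seen shut: top plate 124 mm wide, 5 mm thick, underside at z 105, top at z 110, x -65 to 70. Cheeks at y +-60 hang 19 mm below it; the front is open. When up, the plate stands 45 to 50 mm behind the line from hinge to cheeks, leaning over the box's back, top edge about 200 mm above the table.
- lip (a point): Middle of the front edge of the guard's lip, half-way through its 5 mm thickness: (-88, 0, 107.5) when shut. The lip carries the plate on, level with it, 23 mm forward and 90 mm wide, with free space below. Its axes turn with the guard.
- toggle (a joint): Red paddle toggle under the guard, rad: 0 off (leans 0.42 rad to -y, the red dot), 0.84 fully on (leans 0.42 rad to +y, the green dot). Pivot axis along x at (-30, 0, 45). 34 mm wide along x, 13 mm thick, its top 52 mm from the pivot. Stiff: stays where left, takes about 2 to 5 N to push. Starts 0 to 0.12.
- toggle_tip (a point): Middle of the toggle's top end.
- pawl (a joint): Ratchet pawl on the right (-y) side of the box, rad: 0 engaged (handle leans back 45 degrees, to +x), 1.5 released (handle leans forward, to -x). Pivot axis along y at (8, -73, 14). It tips by its own weight: past about 0.8 rad (handle upright) it falls to the release side and stays, short of that it falls back. Raising the guard nudges it some 0.2 rad in passing.
- pawl_bar (a point): Middle of the orange handle bar of the pawl: 14 mm thick, along y, 100 mm from the pivot; at (79, -125, 85) when engaged, rising to z 114 midway. It runs from y -90 to -155, clear of the guard, and is pushed towards -x with a few newtons at most.
- scoop: Bystander: orange plastic scoop, 180 x 75 x 30 mm, lying behind the box. Origin under its middle.
- tin: Bystander: round steel tin, 70 mm across, 45 mm high, off the box's front right corner. Origin: centre of its underside.
- brush: Bystander: red silicone brush about 190 mm long, lying in front of the box. Origin under its middle.
- keybowl: Bystander: blue key bowl, 120 mm across, 45 mm high, right. Origin: centre of its underside.
- mug: Bystander: white mug 80 mm across, 90 mm high, right. Origin: centre of its underside.

How it is judged:
By the outcome, as a careful person would: the job done as asked, in the order asked, and still so for the second after the job is handed in, with the robot touching nothing.
It also fails if it takes over 69 s, if anything falls off the work surface, if the arm or the gripper's body presses on something with over 40 N, if the wrist force passes 120 N, or if a joint passes its speed limit or range.

## Robot

A 6-joint arm with a two-finger parallel gripper is mounted at the origin on the work surface. World frame = base frame: x ahead of the robot, y to its left, z up, the work surface at z = 0. Lengths are in m, angles in rad, forces in N, time in s.
With the tool pointing down it reaches from about 0.3 to 0.875 m from the base axis. Payload 6.4 kg.
Tool frame: the origin (TCP) lies midway between the tips of the shut fingers; the grasp point (between the pads) lies manip.grip_point_offset behind it (manip.grip_point_offset is the distance from the TCP to the grasp point, in m); z points along the fingers, y is the line along which they close (so a half turn about z gives the same grasp; the last joint's range is limited). The gripper opens to 85 mm and grips with 20 to 120 N. Pads are 22 mm wide; open, the fingers measure 114 mm over their backs; the gripper's body (76 mm by 85 mm) begins 54 mm behind the grasp point. The pads swing forward as they close: fully open they stand 13 mm farther back than shut.
Start: joints at [-1.334, 0.181, 1.607, -0, 1.354, -0.206], TCP at [0.246, -0.52, 0.231] pointing down, gripper open.
Joint ranges: [-2.99, 2.99], [-0.89, 2.07], [0.3, 2.58], [-1.14, 4.28], [0, 2.63], [-3.12, 3.12]. Speed limits (rad/s): [2.57, 2.57, 3.01, 3.14, 3.14, 3.14].

## Interface

Orientations are given as a unit quaternion [x, y, z, w].
In Python, from plant import manip gives the robot as it stands.
- The arm moves only by the tool carry_out, never from a script. Its arguments are lists of equal length, an entry for each row: "rotation": the turn, a rotation vector about the tool's x, y, z in degrees, a list of three; "offset": the shift along the tool's x, y, z in m, a list of three; "gripper": the gripper's target within -1 to 1 (fully open at 1, half-way at 0, shut at -1). A call has 1 to 10 rows; each row shifts and turns the commanded pose from where the row before left it, along the tool's axes as they then stand; what a row does not reach is not made up. A row lasts 1/10 s, in which the tool goes at most 50 mm and 8.59 degrees, less where a joint would pass 70% of its speed; a pose out of reach is approached as far as the arm can. A call with a gripper value outside its range is refused whole. The fingers move at their own pace and stop on an object; "force" is the grip in N (left out, the last holds). Time passes only in rows, so rows that do not move let the fingers close. It gives the time, the measured TCP pose, the force, the opening and the grip force at its end, in the units of the state.
- manip.sense(): the state, without advancing time (a new reading comes with each control period).
- manip.grab_frame(name): name is "scene" or "top" or "wrist"; returns the picture (480x640x3 uint8, red, green, blue); there is no depth.
- manip.camera_info(name): a dict with "camera_matrix" (3x3 intrinsics, pixels), "position" and "rotation" of the camera in the world. Camera axes: x right, y down, z forward; pixel columns grow to the right and rows downward; lengths in m; the calibration is good to about 2 mm. A picture is of the moment at which its call begins: read the wrist's pose just before it. camera_info takes no time and is no camera call; for the wrist camera it gives the pose at the moment of the call.
- manip.sign_off(): hands the job in; it is judged then, once.
The state is a dict: "time_s": time; "qpos": joint angles; "dq": joint speeds; "joint_efforts": joint torques, N m; "position": TCP position; "tool_rot": TCP orientation; "ft_force": force on the tool from outside, world axes, zero at the start; "torque": the same for the moment, N m; "finger_gap": finger opening in m; "finger_force": force on a finger pad.
Only numpy, scipy, OpenCV 4.12 (cv2) and the standard library are available. Lean on these libraries where they do the work, as an engineer would, in place of code of your own. Each camera call takes 0.05 s, during which the arm holds its last target. There are 200 camera calls.

## Working session

There is one attempt and no reset: what is moved stays moved. The work goes in short steps, Python scripts to look and compute and a tool call to move; the robot and the scene stay as the last step left them, time stands still between calls to the robot, and variables do not carry over. Pictures are saved under pics/ and viewed, at most 10 in all, crops included, and the job is handed in when it is done.

Besides the shell and the picture viewer there is one more tool, called after "Emit:" in YAML: its name, and indented under it one key for each argument. carry_out: Moves the arm, as the interface text tells. Its arguments: {"type":"object","properties":{"rotation":{"type":"array"},"offset":{"type":"array"},"gripper":{"type":"array"},"force":{"type":"number"}},"required":["rotation","offset","gripper"]}

```bash
mkdir -p pics; python3 - <<'E'
from plant import manip
import cv2,numpy as np
for n in("scene","top"):
    im=manip.grab_frame(n);cv2.imwrite(f"pics/{n}0.png",im[:,:,::-1])
    c=manip.camera_info(n);print(n,np.round(c["camera_matrix"],1).tolist(),np.round(c["position"],3),np.round(c["rotation"],3).tolist())
s=manip.sense();print({k:np.round(v,3).tolist() for k,v in s.items()},manip.grip_point_offset)
E
```

```text
scene [[466.3, 0.0, 327.3], [0.0, 466.3, 239.2], [0.0, 0.0, 1.0]] [ 1.339 -0.026  0.966] [0.656, 0.672, -0.252, -0.234]
top [[524.7, 0.0, 321.7], [0.0, 524.7, 244.2], [0.0, 0.0, 1.0]] [ 0.409 -0.059  1.11 ] [0.713, -0.694, 0.066, -0.071]
{'time_s': 0.1, 'qpos': [-1.334, 0.181, 1.608, 0.0, 1.354, -0.206], 'dq': [-0.002, -0.001, -0.003, -0.001, -0.0, 0.001], 'joint_efforts': [0.001, -44.588, -35.223, -0.0, 0.004, -0.0], 'position': [0.246, -0.519, 0.23], 'tool_rot': [0.976, 0.22, -0.0, -0.001], 'ft_force': [0.33, -0.232, 0.632], 'torque': [0.014, -0.033, -0.026], 'finger_force': 0.0, 'finger_gap': 0.085} 0.0187
```

View pics/scene0.png

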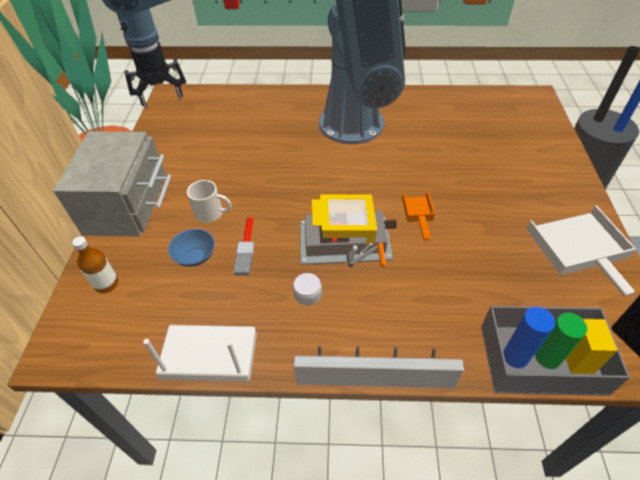

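View pics/top0.png

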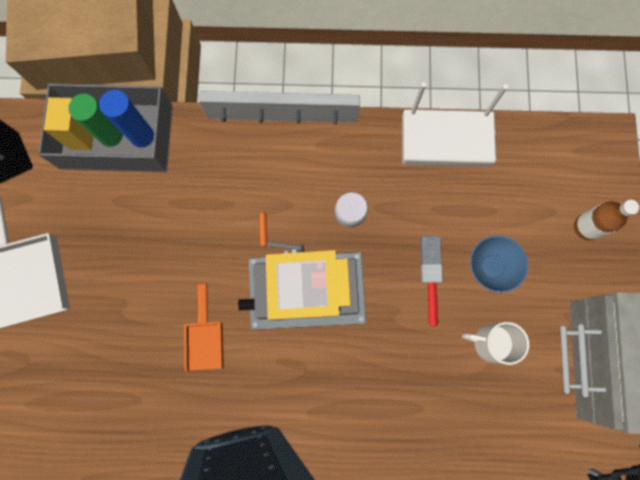

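```bash
cat > h.py <<'E'
from plant import manip
import cv2,numpy as np
from scipy.spatial.transform import Rotation as R
def ray(c,uv,z):
    uv=np.atleast_2d(uv).astype(float)
    d=np.c_[uv,np.ones(len(uv))]@np.linalg.inv(c["camera_matrix"]).T
    d=d@rot(c).T; p=np.array(c["position"])
    return p+d*((z-p[2])/d[:,2])[:,None]
def rot(c):
    r=np.array(c["rotation"]);return r if r.shape==(3,3) else R.from_quat(r).as_matrix()
def proj(c,P):
    q=(np.atleast_2d(P)-c["position"])@rot(c)@np.array(c["camera_matrix"]).T
    return q[:,:2]/q[:,2:]
E
python3 - <<'E'
from h import *
print([a for a in dir(manip) if a[0]!='_'])
im=cv2.imread("pics/top0.png");c=manip.camera_info("top")
hsv=cv2.cvtColor(im,cv2.COLOR_BGR2HSV)
y=cv2.inRange(hsv,(22,150,120),(32,255,255));y[:, :230]=0;y[:230]=0;y[340:]=0
pts=cv2.findNonZero(y)
r=cv2.minAreaRect(pts);b=cv2.boxPoints(r);print("yellow",r,ray(c,b,.11).round(4).tolist())
o=cv2.inRange(hsv,(5,150,120),(18,255,255))[200:255,240:300]
r=cv2.minAreaRect(cv2.findNonZero(o));b=cv2.boxPoints(r)+[240,200];print("bar",ray(c,b,.092).round(4).tolist())
s=cv2.inRange(hsv,(0,0,0),(180,90,255));s[:, :244]=0;s[:,375:]=0;s[:246]=0;s[335:]=0
n,l,st,ce=cv2.connectedComponentsWithStats(s);k=1+st[1:,4].argmax()
r=cv2.minAreaRect(cv2.findNonZero((l==k).astype(np.uint8)));b=cv2.boxPoints(r);print("base",r,st[k],b.tolist(),ray(c,b,.01).round(4).tolist())
cv2.imwrite("pics/c.png",cv2.resize(im[195:345,230:390],None,fx=5,fy=4.0*1.25/1.25*1.0,interpolation=cv2.INTER_CUBIC))
E
```

```text
['MotionError', 'camera_info', 'grab_frame', 'grip_point_offset', 'sense', 'sign_off']
yellow ((307.12310791015625, 284.21539306640625), (63.346763610839844, 81.54093170166016), 86.8201675415039) [[0.5811, 0.0597, 0.11], [0.5943, -0.0976, 0.11], [0.4728, -0.1065, 0.11], [0.4601, 0.0472, 0.11]]
bar [[0.5907, 0.1195, 0.092], [0.6771, 0.1158, 0.092], [0.6686, 0.0092, 0.092], [0.5825, 0.0146, 0.092]]
base ((303.55572509765625, 290.7470703125), (72.2383041381836, 120.77606964111328), 86.9552230834961) [ 244  252  122   78 3273] [[241.33441162109375, 257.886474609375], [361.94000244140625, 251.47132873535156], [365.77703857421875, 323.607666015625], [245.17144775390625, 330.0228271484375]] [[0.5904, 0.1209, 0.01], [0.6113, -0.1352, 0.01], [0.4595, -0.1452, 0.01], [0.4394, 0.1043, 0.01]]
```

View pics/c.png

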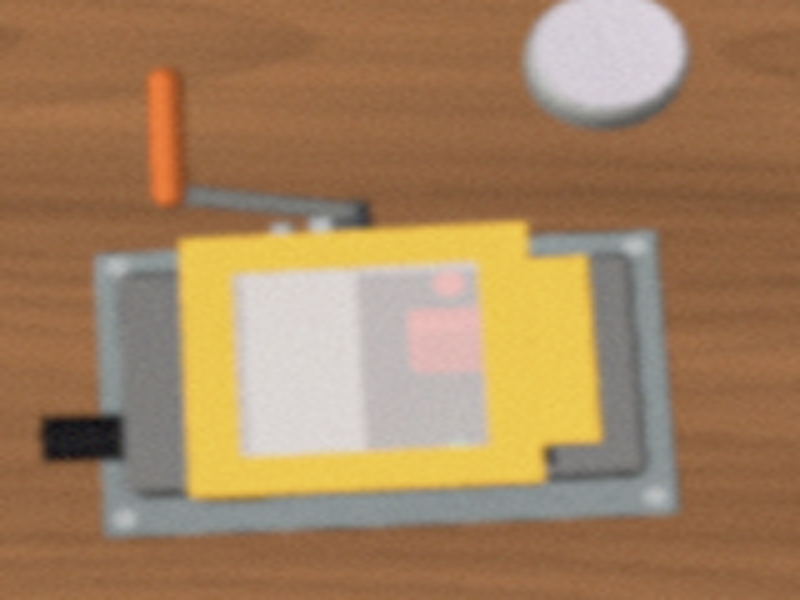

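The crop shows the base plate corners at about (95,255), (655,232), (678,512) and (105,537). The lip's front edge runs (588,255)–(602,442), and the bar runs (163,68)–(167,206). I'll fit the box pose to these.

```bash
python3 - <<'E'
from h import *
from scipy.optimize import least_squares
c=manip.camera_info("top")
cr=lambda a:np.array(a,float)/[5,4]+[230,195]
def fit(px,z,B):
    w=ray(c,cr(px),z)[:,:2];B=np.array(B)/1000
    f=lambda p:(B@np.array([[np.cos(p[2]),np.sin(p[2])],[-np.sin(p[2]),np.cos(p[2])]])+p[:2]-w).ravel()
    r=least_squares(f,[.52,0,1.6]);return r.x.round(4),(r.fun*1000).round(1)
print("base",fit([(95,255),(655,232),(678,512),(105,537)],.008,[(120,-75),(-120,-75),(-120,75),(120,75)]))
for z in(.110,.113,.118): print("guard",z,fit([(588,255),(602,442),(180,240),(190,497),(527,222),(548,480)],z,[(-88,-45),(-88,45),(70,-62),(70,62),(-65,-62),(-65,62)]))
print("bar",fit([(163,68),(167,206)],.092,[(79,-155),(79,-90)]))
# tin
print("tin",ray(c,cr([(606,52)]),.045))
E
```

```text
base (array([ 0.5249, -0.0202,  1.6512]), array([ 0.7,  0.6,  1.1, -0.4, -1. , -0.9, -0.8,  0.8]))
guard 0.11 (array([ 0.5256, -0.0172,  1.6561]), array([ 0.1, -0.2,  0.2, -0.9,  0.5,  0.7, -0. , -0.1, -0.5,  0.2, -0.2,
        0.4]))
guard 0.113 (array([ 0.5253, -0.0173,  1.6561]), array([ 0.2, -0.4,  0.1, -1.1,  0.7,  1. , -0.2,  0.1, -0.3,  0.1, -0.4,
        0.3]))
guard 0.118 (array([ 0.5247, -0.0173,  1.6561]), array([ 0.5, -0.7, -0.1, -1.4,  0.9,  1.5, -0.6,  0.6,  0. , -0.1, -0.7,
        0.1]))
bar (array([ 0.5195, -0.0199,  1.6429]), array([-2.7, -0.2,  2.7,  0.2]))
tin [[ 0.69684935 -0.10907535  0.045     ]]
```

```bash
cat >> h.py <<'E'
import sys
YAW=1.654;O=np.array([.525,-.0185,0])
B=R.from_euler('z',YAW)
def pose(bx,by,bz,tilt,spin=0):
    "box mm; tilt deg below horizontal (90=down); x tool=-box y; spin about tool z"
    t=np.radians(tilt)
    z=np.array([np.cos(t),0,-np.sin(t)]);x=np.array([0,-1,0]);y=np.cross(z,x)
    return O+B.apply(np.array([bx,by,bz])/1000), B*R.from_matrix(np.c_[x,y,z])*R.from_euler('z',spin,degrees=True)
def plan(targets,start=None):
    "targets: list of (pose args, rows)"
    if start is None:
        s=manip.sense();p,q=np.array(s["position"]),R.from_quat(s["tool_rot"])
    else: p,q=pose(*start)
    rr,oo=[],[]
    for a,n in targets:
        P,Q=pose(*a); 
        for i in range(n,0,-1):
            r=((q.inv()*Q).as_rotvec(degrees=True)/i).round(1); o=(q.inv().apply((P-p)/i)).round(4)
            rr.append(r.tolist());oo.append(o.tolist())
            p=p+q.apply(o);q=q*R.from_rotvec(r,degrees=True)
    for k in range(0,len(rr),10): print('rotation',rr[k:k+10],'\noffset',oo[k:k+10])
def where():
    s=manip.sense();q=R.from_quat(s["tool_rot"]);p=B.inv().apply(np.array(s["position"])-O)*1000
    z=B.inv().apply(q.as_matrix()[:,2]);x=B.inv().apply(q.as_matrix()[:,0])
    print("t",round(s["time_s"],2),"box",p.round(1),"z",z.round(3),"tilt",np.degrees(np.arctan2(-z[2],z[0])).round(1),"x",x.round(3),"F(box)",B.inv().apply(s["ft_force"]).round(1),"gap",round(s["finger_gap"],4),"q",np.round(s["qpos"],2))
E
python3 -c "
from h import *
where();plan([((-240,0,250,20),20)])"
```

```text
t 0.1 box [-475.6  319.4  230.5] z [ 0.002  0.    -1.   ] tilt 89.9 x [ 0.352 -0.936  0.   ] F(box) [-0.3 -0.3  0.6] gap 0.0855 q [-1.33  0.18  1.61  0.    1.35 -0.21]
rotation [[3.5, 0.6, 0.9], [3.5, 0.6, 0.9], [3.5, 0.6, 0.9], [3.4, 0.6, 0.9], [3.5, 0.6, 0.9], [3.4, 0.6, 0.9], [3.5, 0.6, 0.9], [3.5, 0.6, 0.9], [3.4, 0.6, 0.9], [3.5, 0.6, 0.9]] 
offset [[0.0191, -0.0054, -0.001], [0.019, -0.0058, -0.0004], [0.0189, -0.0061, 0.0001], [0.0188, -0.0063, 0.0007], [0.0187, -0.0066, 0.0013], [0.0186, -0.0068, 0.0019], [0.0185, -0.0069, 0.0025], [0.0183, -0.007, 0.0031], [0.0182, -0.0071, 0.0037], [0.018, -0.0072, 0.0044]]
rotation [[3.4, 0.7, 0.9], [3.5, 0.6, 0.9], [3.4, 0.7, 0.9], [3.5, 0.6, 0.9], [3.4, 0.7, 0.9], [3.5, 0.6, 0.9], [3.4, 0.6, 0.8], [3.5, 0.7, 0.9], [3.4, 0.6, 0.8], [3.5, 0.7, 0.9]] 
offset [[0.0179, -0.0071, 0.005], [0.0177, -0.0071, 0.0056], [0.0175, -0.007, 0.0062], [0.0173, -0.0069, 0.0069], [0.0171, -0.0068, 0.0075], [0.0169, -0.0066, 0.0081], [0.0167, -0.0063, 0.0086], [0.0166, -0.006, 0.0092], [0.0164, -0.0057, 0.0097], [0.0162, -0.0053, 0.0102]]
```

Round numbers: first half, with the gripper going to about a 20 mm gap (−0.5).

Emit:
carry_out:
  rotation:
    - [3.5, 0.6, 0.9]
    - [3.5, 0.6, 0.9]
    - [3.5, 0.6, 0.9]
    - [3.5, 0.6, 0.9]
    - [3.5, 0.6, 0.9]
    - [3.5, 0.6, 0.9]
    - [3.5, 0.6, 0.9]
    - [3.5, 0.6, 0.9]
    - [3.5, 0.6, 0.9]
    - [3.5, 0.6, 0.9]
  offset:
    - [0.019, -0.005, -0.001]
    - [0.019, -0.006, 0]
    - [0.019, -0.006, 0]
    - [0.019, -0.006, 0.001]
    - [0.019, -0.007, 0.001]
    - [0.019, -0.007, 0.002]
    - [0.019, -0.007, 0.003]
    - [0.018, -0.007, 0.003]
    - [0.018, -0.007, 0.004]
    - [0.018, -0.007, 0.004]
  gripper: [-0.5, -0.5, -0.5, -0.5, -0.5, -0.5, -0.5, -0.5, -0.5, -0.5]

```text
time_s: 1.1
position: [0.3971, -0.3879, 0.24]
tool_rot: [0.943, 0.133, -0.016, -0.306]
ft_force: [0.3, -0.1, 0.8]
finger_gap: 0.0211
finger_force: 0.0
```

Emit:
carry_out:
  rotation:
    - [3.5, 0.6, 0.9]
    - [3.5, 0.6, 0.9]
    - [3.5, 0.6, 0.9]
    - [3.5, 0.6, 0.9]
    - [3.5, 0.6, 0.9]
    - [3.5, 0.6, 0.9]
    - [3.5, 0.6, 0.9]
    - [3.5, 0.6, 0.9]
    - [3.5, 0.6, 0.9]
    - [3.5, 0.6, 0.9]
  offset:
    - [0.018, -0.007, 0.005]
    - [0.018, -0.007, 0.006]
    - [0.018, -0.007, 0.006]
    - [0.017, -0.007, 0.007]
    - [0.017, -0.007, 0.008]
    - [0.017, -0.007, 0.008]
    - [0.017, -0.006, 0.009]
    - [0.017, -0.006, 0.009]
    - [0.016, -0.006, 0.01]
    - [0.016, -0.005, 0.01]
  gripper: [-0.5, -0.5, -0.5, -0.5, -0.5, -0.5, -0.5, -0.5, -0.5, -0.5]

```text
time_s: 2.1
position: [0.5467, -0.256, 0.2492]
tool_rot: [0.814, 0.033, -0.03, -0.579]
ft_force: [-0.4, -0.1, -0.7]
finger_gap: 0.0213
finger_force: 0.0
```

```bash
python3 -c "
from h import *
where();plan([((-150,0,140,20),8),((-115,0,120,20),4)])"
```

```text
t 2.1 box [-238.5   -1.9  249.2] z [ 0.945  0.008 -0.328] tilt 19.1 x [ 0.005 -1.    -0.011] F(box) [-0.   0.4 -0.7] gap 0.0213 q [-0.92  0.86  1.04  0.72  2.28  0.74]
rotation [[-0.1, 0.1, -0.1], [-0.1, 0.1, -0.1], [-0.1, 0.0, -0.1], [-0.1, 0.1, -0.0], [-0.1, 0.0, -0.1], [-0.1, 0.1, -0.0], [-0.1, 0.0, -0.1], [-0.2, 0.1, -0.0], [0.0, -0.0, -0.0], [0.0, -0.0, -0.0]] 
offset [[-0.0, 0.0093, 0.0149], [-0.0001, 0.0092, 0.0149], [-0.0001, 0.0092, 0.015], [-0.0001, 0.0092, 0.015], [-0.0002, 0.0092, 0.015], [-0.0002, 0.0091, 0.015], [-0.0002, 0.0091, 0.015], [-0.0001, 0.0091, 0.015], [-0.0, 0.0017, 0.0099], [-0.0, 0.0017, 0.01]]
rotation [[0.0, -0.0, -0.0], [0.0, -0.0, -0.0]] 
offset [[-0.0, 0.0017, 0.0099], [-0.0, 0.0017, 0.01]]
```

Emit:
carry_out:
  rotation:
    - [0, 0, 0]
    - [0, 0, 0]
    - [0, 0, 0]
    - [0, 0, 0]
    - [0, 0, 0]
    - [0, 0, 0]
    - [0, 0, 0]
    - [0, 0, 0]
  offset:
    - [0, 0.009, 0.015]
    - [0, 0.009, 0.015]
    - [0, 0.009, 0.015]
    - [0, 0.009, 0.015]
    - [0, 0.009, 0.015]
    - [0, 0.009, 0.015]
    - [0, 0.009, 0.015]
    - [0, 0.009, 0.015]
  gripper: [-0.5, -0.5, -0.5, -0.5, -0.5, -0.5, -0.5, -0.5]

```text
time_s: 2.9
position: [0.5371, -0.1667, 0.141]
tool_rot: [0.815, 0.033, -0.03, -0.578]
ft_force: [-0.2, 0.5, -0.3]
finger_gap: 0.0211
finger_force: 0.0
```

```bash
python3 -c "
from h import *
where();c=manip.camera_info('wrist')
im=manip.grab_frame('wrist');cv2.imwrite('pics/w1.png',im[:,:,::-1])
def lip(a):
    out=[]
    for y in(-45,45):
        for dz in (50,45):
            v=np.array([-148,dz]);ca,sa=np.cos(a),np.sin(a)
            P=[60+v[0]*ca+v[1]*sa, y, 60-v[0]*sa+v[1]*ca]; out.append(P)
    return O+B.apply(np.array(out)/1000)
for a in(0,.05,.1): print(a,proj(c,lip(a)).round(0).tolist())
"
```

```text
t 2.9 box [-148.7    0.3  141. ] z [ 0.944  0.009 -0.331] tilt 19.3 x [ 0.005 -1.    -0.01 ] F(box) [ 0.5  0.2 -0.3] gap 0.0211 q [-0.85  0.87  1.27  0.68  2.06  0.6 ]
0 [[334.0, 180.0], [342.0, 180.0], [333.0, 321.0], [340.0, 320.0]]
0.05 [[320.0, 180.0], [329.0, 180.0], [321.0, 321.0], [329.0, 320.0]]
0.1 [[307.0, 180.0], [315.0, 180.0], [309.0, 321.0], [317.0, 320.0]]
```

View pics/w1.png

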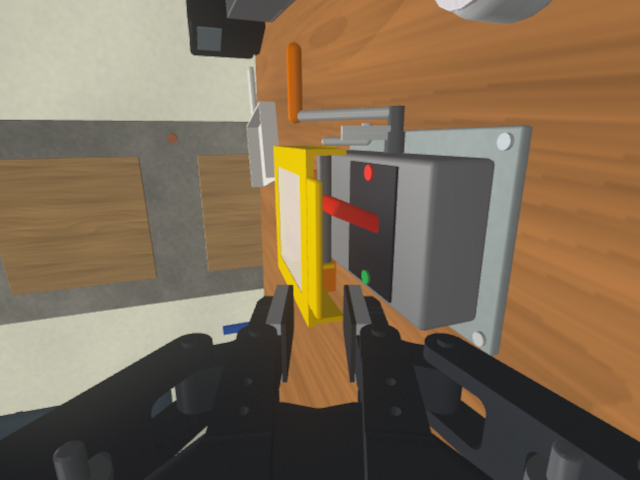

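The wrist view shows the lip front edge at columns ~308–322, rows ~180–320, so the guard has already been raised slightly. I'll read the column profile to get the angle.

```bash
python3 -c "
from h import *
im=cv2.imread('pics/w1.png');print([(x,im[250,x].tolist()) for x in range(298,334,2)])
plan([((-125,0,124,25),3),((-70,0,114,25),7)])"
```

```text
[(298, [191, 204, 220]), (300, [157, 203, 224]), (302, [10, 200, 234]), (304, [10, 199, 233]), (306, [10, 192, 229]), (308, [10, 201, 234]), (310, [10, 200, 234]), (312, [10, 201, 234]), (314, [10, 204, 235]), (316, [10, 164, 205]), (318, [14, 146, 182]), (320, [21, 123, 152]), (322, [42, 97, 116]), (324, [78, 82, 84]), (326, [72, 75, 79]), (328, [63, 68, 74]), (330, [64, 69, 74]), (332, [132, 134, 137])]
rotation [[-1.9, 0.2, -0.2], [-2.0, 0.2, -0.2], [-1.9, 0.2, -0.2], [-0.0, 0.0, 0.0], [-0.0, 0.0, 0.0], [-0.0, 0.0, 0.0], [-0.0, 0.0, 0.0], [-0.0, 0.0, 0.0], [-0.0, 0.0, 0.0], [-0.0, 0.0, 0.0]] 
offset [[0.0004, 0.0023, 0.0083], [0.0004, 0.0021, 0.0084], [0.0004, 0.0018, 0.0085], [0.0, -0.002, 0.0077], [0.0, -0.002, 0.0077], [0.0, -0.002, 0.0077], [0.0, -0.002, 0.0077], [0.0, -0.0021, 0.0078], [0.0, -0.002, 0.0077], [0.0001, -0.0021, 0.0078]]
```

Along the tool axis the line already meets the lip (raised ≈0.07 rad), so I go straight in.

Emit:
carry_out:
  rotation:
    - [0, 0, 0]
    - [0, 0, 0]
    - [0, 0, 0]
    - [0, 0, 0]
    - [0, 0, 0]
    - [0, 0, 0]
    - [0, 0, 0]
    - [0, 0, 0]
    - [0, 0, 0]
    - [0, 0, 0]
  offset:
    - [0, 0, 0.01]
    - [0, 0, 0.01]
    - [0, 0, 0.01]
    - [0, 0, 0.01]
    - [0, 0, 0.01]
    - [0, 0, 0.01]
    - [0, 0, 0.009]
    - [0, 0, 0.008]
    - [0, 0, 0.006]
    - [0, 0, 0.004]
  gripper: [-0.5, -0.5, -0.5, -0.5, -0.5, -0.5, -0.5, -0.5, -0.5, -0.5]

```text
time_s: 3.95
position: [0.5295, -0.0852, 0.1131]
tool_rot: [0.815, 0.033, -0.03, -0.578]
ft_force: [0.5, 0.0, 0.0]
finger_gap: 0.0214
finger_force: 0.0
```

```bash
cat >> h.py <<'E'
def onguard(a,s=-13.,lag=16.,drop=0.,x0=-148.,n=47.5,y=0.):
    "TCP pose args when guard at a: tcp lies s mm inward from lip edge (neg=inward) in guard frame"
    v=np.array([x0-s,n-drop]);ca,sa=np.cos(a),np.sin(a)
    return (60+v[0]*ca+v[1]*sa,y,60-v[0]*sa+v[1]*ca,np.degrees(a)+lag)
def gpos():
    "TCP in lip-frame for assumed guard angle list"
    s=manip.sense();p=B.inv().apply(np.array(s["position"])-O)*1000-[60,0,60]
    return p
E
python3 -c "
from h import *
where();c=manip.camera_info('wrist')
im=manip.grab_frame('wrist');cv2.imwrite('pics/w2.png',im[100:440,120:560,::-1])
A=0.07
p=gpos();ca,sa=np.cos(A),np.sin(A);print('guard frame',p[0]*ca-p[2]*sa,p[0]*sa+p[2]*ca)
"
```

```text
t 3.95 box [-66.9   1.1 113.1] z [ 0.944  0.009 -0.331] tilt 19.3 x [ 0.006 -1.    -0.01 ] F(box) [-0.  -0.5  0. ] gap 0.0214 q [-0.78  0.83  1.43  0.71  1.93  0.57]
guard frame -129.88665860829414 43.97331477155145
```

View pics/w2.png

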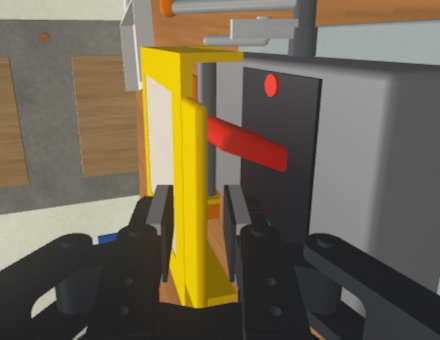

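The crop shows the yellow lip sitting between the two fingers with no contact. Next is the arc upwards.

```bash
python3 -c "
from h import *
S=onguard(.07,s=-18.1,drop=3.5,lag=15.3)
T=[(onguard(a,s=-18.1,drop=3.5,lag=15.3),1) for a in np.linspace(.07,1.34,31)[1:]]
plan(T,S)"
```

```text
rotation [[-2.4, -0.0, 0.0], [-2.5, 0.0, 0.0], [-2.4, -0.0, -0.0], [-2.4, 0.0, -0.0], [-2.4, 0.0, 0.0], [-2.5, 0.0, 0.0], [-2.4, 0.0, -0.0], [-2.4, 0.0, 0.0], [-2.4, 0.0, 0.0], [-2.5, 0.0, 0.0]] 
offset [[-0.0, -0.0058, 0.0005], [-0.0, -0.0058, 0.0004], [0.0, -0.0058, 0.0005], [0.0, -0.0057, 0.0005], [0.0, -0.0058, 0.0004], [0.0, -0.0058, 0.0005], [0.0, -0.0058, 0.0005], [0.0, -0.0058, 0.0004], [0.0, -0.0058, 0.0005], [0.0, -0.0058, 0.0005]]
rotation [[-2.4, 0.0, 0.0], [-2.4, 0.0, 0.0], [-2.4, 0.0, 0.0], [-2.5, 0.0, 0.0], [-2.4, 0.0, 0.0], [-2.4, 0.0, 0.0], [-2.4, -0.0, -0.0], [-2.5, 0.0, 0.0], [-2.4, 0.0, -0.0], [-2.4, 0.0, 0.0]] 
offset [[-0.0, -0.0058, 0.0004], [-0.0, -0.0057, 0.0005], [0.0, -0.0058, 0.0005], [0.0, -0.0058, 0.0004], [0.0, -0.0058, 0.0005], [0.0, -0.0058, 0.0005], [0.0, -0.0058, 0.0004], [0.0, -0.0058, 0.0005], [0.0, -0.0058, 0.0005], [0.0, -0.0057, 0.0005]]
rotation [[-2.4, 0.0, -0.0], [-2.5, 0.0, 0.0], [-2.4, 0.0, 0.0], [-2.4, 0.0, 0.0], [-2.4, 0.0, 0.0], [-2.5, -0.0, 0.0], [-2.4, -0.0, 0.0], [-2.4, -0.0, 0.0], [-2.4, -0.0, 0.0], [-2.5, -0.0, 0.0]] 
offset [[0.0, -0.0058, 0.0004], [0.0, -0.0058, 0.0005], [0.0, -0.0058, 0.0005], [0.0, -0.0058, 0.0004], [0.0, -0.0058, 0.0005], [0.0, -0.0058, 0.0005], [0.0, -0.0057, 0.0004], [0.0, -0.0058, 0.0005], [0.0, -0.0058, 0.0005], [0.0, -0.0058, 0.0004]]
```

Emit:
carry_out:
  rotation:
    - [-2.43, 0, 0]
    - [-2.43, 0, 0]
    - [-2.43, 0, 0]
    - [-2.43, 0, 0]
    - [-2.43, 0, 0]
    - [-2.43, 0, 0]
    - [-2.43, 0, 0]
    - [-2.43, 0, 0]
    - [-2.43, 0, 0]
    - [-2.43, 0, 0]
  offset:
    - [0, -0.0058, 0.0005]
    - [0, -0.0058, 0.0005]
    - [0, -0.0058, 0.0005]
    - [0, -0.0058, 0.0005]
    - [0, -0.0058, 0.0005]
    - [0, -0.0058, 0.0005]
    - [0, -0.0058, 0.0005]
    - [0, -0.0058, 0.0005]
    - [0, -0.0058, 0.0005]
    - [0, -0.0058, 0.0005]
  gripper: [-0.5, -0.5, -0.5, -0.5, -0.5, -0.5, -0.5, -0.5, -0.5, -0.5]

```text
time_s: 5.0
position: [0.527, -0.053, 0.1606]
tool_rot: [0.919, 0.039, -0.022, -0.392]
ft_force: [-1.1, -1.4, -0.7]
finger_gap: 0.0211
finger_force: 0.7
```

```bash
python3 -c "
from h import *
where()
print(onguard(.07+1.27/3,s=-18.1,drop=3.5,lag=15.3))"
```

```text
t 5.0 box [-34.5   0.9 160.6] z [ 0.722  0.011 -0.692] tilt 43.8 x [ 0.005 -1.    -0.011] F(box) [-1.3  1.2 -0.7] gap 0.0211 q [-0.67  0.47  1.61  0.55  1.67  0.7 ]
(np.float64(-33.57378833425463), 0.0, np.float64(160.26941775424905), np.float64(43.56591789312061))
```

On track with small forces, so I continue.

Emit:
carry_out:
  rotation:
    - [-2.43, 0, 0]
    - [-2.43, 0, 0]
    - [-2.43, 0, 0]
    - [-2.43, 0, 0]
    - [-2.43, 0, 0]
    - [-2.43, 0, 0]
    - [-2.43, 0, 0]
    - [-2.43, 0, 0]
    - [-2.43, 0, 0]
    - [-2.43, 0, 0]
  offset:
    - [0, -0.0058, 0.0005]
    - [0, -0.0058, 0.0005]
    - [0, -0.0058, 0.0005]
    - [0, -0.0058, 0.0005]
    - [0, -0.0058, 0.0005]
    - [0, -0.0058, 0.0005]
    - [0, -0.0058, 0.0005]
    - [0, -0.0058, 0.0005]
    - [0, -0.0058, 0.0005]
    - [0, -0.0058, 0.0005]
  gripper: [-0.5, -0.5, -0.5, -0.5, -0.5, -0.5, -0.5, -0.5, -0.5, -0.5]

```text
time_s: 6.0
position: [0.5232, -0.0025, 0.1903]
tool_rot: [0.981, 0.043, -0.013, -0.189]
ft_force: [-0.4, -1.8, 0.6]
finger_gap: 0.0214
finger_force: 0.7
```

Emit:
carry_out:
  rotation:
    - [-2.43, 0, 0]
    - [-2.43, 0, 0]
    - [-2.43, 0, 0]
    - [-2.43, 0, 0]
    - [-2.43, 0, 0]
    - [-2.43, 0, 0]
    - [-2.43, 0, 0]
    - [-2.43, 0, 0]
    - [-2.43, 0, 0]
    - [-2.43, 0, 0]
  offset:
    - [0, -0.0058, 0.0005]
    - [0, -0.0058, 0.0005]
    - [0, -0.0058, 0.0005]
    - [0, -0.0058, 0.0005]
    - [0, -0.0058, 0.0005]
    - [0, -0.0058, 0.0005]
    - [0, -0.0058, 0.0005]
    - [0, -0.0058, 0.0005]
    - [0, -0.0058, 0.0005]
    - [0, -0.0058, 0.0005]
  gripper: [-0.5, -0.5, -0.5, -0.5, -0.5, -0.5, -0.5, -0.5, -0.5, -0.5]

```text
time_s: 7.0
position: [0.5182, 0.0551, 0.1966]
tool_rot: [0.999, 0.045, -0.003, 0.021]
ft_force: [0.4, -0.8, -0.4]
finger_gap: 0.0214
finger_force: 0.5
```

```bash
python3 -c "
from h import *
where()
print(onguard(1.34,s=-18.1,drop=3.5,lag=15.3))
c=manip.camera_info('scene')
im=manip.grab_frame('scene');cv2.imwrite('pics/s3.png',cv2.resize(im[120:300,260:460,::-1],None,fx=3,fy=3,interpolation=cv2.INTER_CUBIC))
"
```

```text
t 7.0 box [ 73.9   0.7 196.6] z [-0.041  0.008 -0.999] tilt 92.4 x [ 0.006 -1.    -0.008] F(box) [-0.8 -0.4 -0.4] gap 0.0214 q [-0.1   0.1   1.77 -0.04  1.27  1.4 ]
(np.float64(73.11833010027517), 0.0, np.float64(196.52076550979422), np.float64(92.07634454753031))
```

View pics/s3.png

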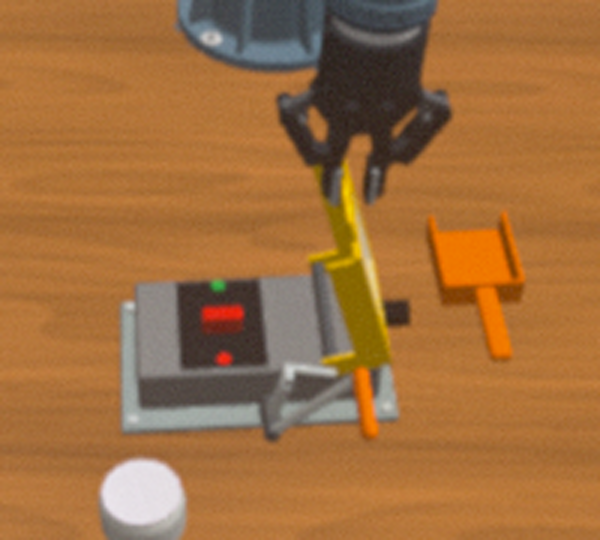

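The scene crop shows the guard up: yellow frame at about (350,280), fingers around its top edge at (350,180), toggle under no cover at (222,318). By geometry the guard is at ≈1.3 rad, past the catch. Next I retract upwards and go to the toggle.

```bash
python3 -c "
from h import *
plan([((74,0,245,90),4),((-30,-48,180,90),6),((-30,-48,73,90),6)])"
```

```text
rotation [[0.6, 0.1, 0.1], [0.6, 0.1, 0.1], [0.6, 0.1, 0.1], [0.6, 0.2, 0.1], [0.0, -0.0, 0.0], [0.0, -0.0, 0.0], [0.0, -0.0, 0.0], [0.0, -0.0, 0.0], [0.0, -0.0, 0.0], [0.0, -0.0, 0.0]] 
offset [[0.0001, 0.0008, -0.0121], [0.0002, 0.0007, -0.0121], [0.0002, 0.0006, -0.0121], [0.0002, 0.0005, -0.0122], [0.008, 0.0173, 0.0108], [0.008, 0.0173, 0.0108], [0.008, 0.0174, 0.0109], [0.008, 0.0173, 0.0108], [0.008, 0.0174, 0.0109], [0.008, 0.0173, 0.0108]]
rotation [[0.0, -0.0, 0.0], [0.0, -0.0, 0.0], [0.0, -0.0, 0.0], [0.0, -0.0, 0.0], [0.0, -0.0, 0.0], [0.0, -0.0, 0.0]] 
offset [[-0.0, 0.0, 0.0178], [-0.0, 0.0, 0.0178], [-0.0, 0.0, 0.0179], [-0.0, 0.0, 0.0178], [-0.0, 0.0, 0.0179], [-0.0001, 0.0, 0.0178]]
```

Emit:
carry_out:
  rotation:
    - [0.6, 0.1, 0.1]
    - [0.6, 0.1, 0.1]
    - [0.6, 0.1, 0.1]
    - [0.6, 0.1, 0.1]
    - [0, 0, 0]
    - [0, 0, 0]
    - [0, 0, 0]
    - [0, 0, 0]
    - [0, 0, 0]
    - [0, 0, 0]
  offset:
    - [0, 0.0005, -0.012]
    - [0, 0.0005, -0.012]
    - [0, 0.0005, -0.012]
    - [0, 0.0005, -0.012]
    - [0.008, 0.017, 0]
    - [0.008, 0.017, 0.007]
    - [0.008, 0.017, 0.014]
    - [0.008, 0.017, 0.014]
    - [0.008, 0.017, 0.014]
    - [0.008, 0.018, 0.016]
  gripper: [-0.5, -0.5, -0.5, -0.5, -1, -1, -1, -1, -1, -1]

```text
time_s: 8.05
position: [0.5747, -0.0474, 0.1768]
tool_rot: [0.999, 0.04, -0.002, -0.002]
ft_force: [0.3, 0.0, -0.1]
finger_gap: 0.0
finger_force: 0.0
```

Emit:
carry_out:
  rotation:
    - [0, 0, 0]
    - [0, 0, 0]
    - [0, 0, 0]
    - [0, 0, 0]
    - [0, 0, 0]
    - [0, 0, 0]
    - [0, 0, 0]
  offset:
    - [0, 0, 0.018]
    - [0, 0, 0.018]
    - [0, 0, 0.018]
    - [0, 0, 0.018]
    - [0, 0, 0.018]
    - [0, 0, 0.012]
    - [0, 0, 0.005]
  gripper: [-1, -1, -1, -1, -1, -1, -1]

```text
time_s: 8.75
position: [0.5729, -0.0456, 0.0692]
tool_rot: [0.999, 0.04, -0.003, -0.002]
ft_force: [-0.0, -0.0, 0.2]
finger_gap: -0.0001
finger_force: 0.0
```

```bash
python3 -c "
from h import *
where();plan([((-30,-5,73,90),12)])"
```

```text
t 8.75 box [-31.  -45.5  69.2] z [ 0.004  0.007 -1.   ] tilt 89.8 x [-0.002 -1.    -0.007] F(box) [-0.   0.   0.2] gap -0.0001 q [-0.29  0.38  1.72  0.    1.05  1.2 ]
rotation [[-0.0, 0.0, -0.0], [-0.0, 0.0, -0.0], [-0.0, 0.0, -0.0], [-0.0, 0.0, -0.0], [-0.0, 0.0, -0.0], [-0.0, 0.1, -0.0], [-0.0, 0.0, -0.0], [-0.0, 0.1, -0.0], [-0.1, 0.0, -0.0], [-0.0, 0.1, -0.0]] 
offset [[-0.0034, -0.0001, -0.0003], [-0.0034, -0.0001, -0.0003], [-0.0034, -0.0001, -0.0003], [-0.0034, -0.0001, -0.0003], [-0.0034, -0.0001, -0.0003], [-0.0034, -0.0001, -0.0003], [-0.0033, -0.0001, -0.0003], [-0.0034, -0.0, -0.0003], [-0.0033, -0.0001, -0.0003], [-0.0034, -0.0, -0.0003]]
rotation [[-0.1, 0.0, -0.1], [-0.0, 0.1, -0.0]] 
offset [[-0.0033, -0.0001, -0.0003], [-0.0034, -0.0, -0.0003]]
```

Emit:
carry_out:
  rotation:
    - [0, 0, 0]
    - [0, 0, 0]
    - [0, 0, 0]
    - [0, 0, 0]
    - [0, 0, 0]
    - [0, 0, 0]
    - [0, 0, 0]
    - [0, 0, 0]
    - [0, 0, 0]
    - [0, 0, 0]
  offset:
    - [-0.0034, 0, 0]
    - [-0.0034, 0, 0]
    - [-0.0034, 0, 0]
    - [-0.0034, 0, 0]
    - [-0.0034, 0, 0]
    - [-0.0034, 0, 0]
    - [-0.0034, 0, 0]
    - [-0.0034, 0, 0]
    - [-0.0034, 0, 0]
    - [-0.0034, 0, 0]
  gripper: [-1, -1, -1, -1, -1, -1, -1, -1, -1, -1]

```text
time_s: 9.75
position: [0.5405, -0.0476, 0.0721]
tool_rot: [0.999, 0.041, -0.001, -0.001]
ft_force: [4.1, 2.2, 4.3]
finger_gap: 0.0001
finger_force: 2.4
```

```bash
python3 -c "
from h import *
where()"
```

```text
t 9.75 box [-30.3 -13.   72.1] z [ 0.003  0.002 -1.   ] tilt 89.8 x [-0.002 -1.    -0.002] F(box) [ 1.9 -4.3  4.3] gap 0.0001 q [-0.31  0.31  1.8   0.    1.03  1.18]
```

Emit:
carry_out:
  rotation:
    - [0, 0, 0]
    - [0, 0, 0]
    - [0, 0, 0]
  offset:
    - [-0.001, 0, 0]
    - [-0.001, 0, 0]
    - [-0.001, 0, 0]
  gripper: [-1, -1, -1]

```text
time_s: 10.05
position: [0.5372, -0.0479, 0.0719]
tool_rot: [0.999, 0.041, -0.002, -0.001]
ft_force: [2.7, 0.2, 4.1]
finger_gap: 0.0
finger_force: 2.2
```

```bash
python3 -c "
from h import *
where()"
```

```text
t 10.05 box [-30.3  -9.8  71.9] z [ 0.003  0.003 -1.   ] tilt 89.8 x [-0.001 -1.    -0.003] F(box) [ 0.  -2.7  4.1] gap 0.0 q [-0.31  0.31  1.81  0.    1.03  1.18]
```

Emit:
carry_out:
  rotation:
    - [0, 0, 0]
    - [0, 0, 0]
    - [0, 0, 0]
    - [0, 0, 0]
  offset:
    - [-0.001, 0, 0]
    - [-0.001, 0, 0]
    - [-0.001, 0, 0]
    - [0, 0, 0]
  gripper: [-1, -1, -1, -1]

```text
time_s: 10.45
position: [0.5338, -0.0481, 0.0715]
tool_rot: [0.999, 0.041, -0.002, -0.002]
ft_force: [2.4, -1.0, 2.3]
finger_gap: 0.0002
finger_force: 1.6
```

Emit:
carry_out:
  rotation:
    - [0, 0, 0]
    - [0, 0, 0]
    - [0, 0, 0]
  offset:
    - [-0.001, 0, 0]
    - [-0.001, 0, 0]
    - [0, 0, 0]
  gripper: [-1, -1, -1]

```text
time_s: 10.75
position: [0.5327, -0.0482, 0.0716]
tool_rot: [0.999, 0.041, -0.001, -0.001]
ft_force: [6.4, 1.8, -0.6]
finger_gap: 0.0003
finger_force: 2.6
```

```bash
python3 -c "
from h import *
where()"
```

```text
t 10.75 box [-30.3  -5.2  71.6] z [ 0.003  0.002 -1.   ] tilt 89.8 x [-0.002 -1.    -0.002] F(box) [ 1.3 -6.5 -0.6] gap 0.0003 q [-0.31  0.3   1.82  0.    1.02  1.17]
```

Emit:
carry_out:
  rotation:
    - [0, 0, 0]
    - [0, 0, 0]
    - [0, 0, 0]
    - [0, 0, 0]
  offset:
    - [-0.001, 0, 0]
    - [-0.001, 0, 0]
    - [-0.001, 0, 0]
    - [0, 0, 0]
  gripper: [-1, -1, -1, -1]

```text
time_s: 11.15
position: [0.532, -0.0486, 0.0725]
tool_rot: [0.999, 0.041, 0.002, -0.001]
ft_force: [12.4, 2.3, -3.3]
finger_gap: -0.0
finger_force: 5.2
```

```bash
python3 -c "
from h import *
where()
plan([((-30,-35,75,90),4),((-30,-60,170,90),5),((40,-130,190,90),4),((118,-130,180,90),4),((118,-130,80,90),5)])"
```

```text
t 11.15 box [-30.6  -4.5  72.5] z [ 0.002 -0.003 -1.   ] tilt 89.9 x [-0.002 -1.     0.003] F(box) [  1.2 -12.6  -3.3] gap -0.0 q [-0.32  0.29  1.83  0.    1.02  1.17]
rotation [[-0.0, -0.0, -0.0], [-0.0, -0.1, -0.0], [-0.1, -0.0, -0.1], [-0.0, -0.1, -0.0], [-0.0, 0.0, -0.0], [-0.0, 0.0, -0.0], [-0.0, 0.0, -0.0], [-0.0, 0.0, -0.0], [-0.0, 0.0, -0.0], [-0.0, 0.0, -0.0]] 
offset [[0.0076, -0.0002, -0.0006], [0.0076, -0.0001, -0.0006], [0.0077, -0.0002, -0.0006], [0.0076, -0.0001, -0.0007], [0.005, -0.0, -0.019], [0.005, -0.0, -0.019], [0.005, -0.0, -0.019], [0.005, -0.0, -0.019], [0.005, -0.0001, -0.019], [0.0175, -0.0175, -0.005]]
rotation [[-0.0, 0.0, -0.0], [-0.0, 0.0, -0.0], [-0.0, 0.0, -0.0], [-0.0, 0.0, -0.0], [-0.0, 0.0, -0.0], [-0.0, 0.0, -0.0], [-0.0, 0.0, -0.0], [-0.0, 0.0, -0.0], [-0.0, 0.0, -0.0], [-0.0, 0.0, -0.0]] 
offset [[0.0175, -0.0175, -0.005], [0.0175, -0.0175, -0.005], [0.0175, -0.0175, -0.0049], [-0.0, -0.0195, 0.0025], [-0.0, -0.0195, 0.0025], [-0.0, -0.0195, 0.0025], [-0.0, -0.0195, 0.0025], [-0.0, 0.0, 0.02], [-0.0, 0.0, 0.02], [-0.0, 0.0, 0.02]]
rotation [[-0.0, 0.0, -0.0], [-0.0, 0.0, -0.0]] 
offset [[-0.0, 0.0, 0.02], [-0.0, 0.0001, 0.02]]
```

Toggle is at its hard stop. Now around to the back of the pawl bar.

Emit:
carry_out:
  rotation:
    - [0, 0, 0]
    - [0, 0, 0]
    - [0, 0, 0]
    - [0, 0, 0]
    - [0, 0, 0]
    - [0, 0, 0]
    - [0, 0, 0]
    - [0, 0, 0]
    - [0, 0, 0]
    - [0, 0, 0]
  offset:
    - [0.008, 0, 0]
    - [0.01, 0, 0]
    - [0.01, 0, -0.01]
    - [0.01, 0, -0.02]
    - [0.01, 0, -0.02]
    - [0.01, 0, -0.02]
    - [0.015, 0, -0.02]
    - [0.017, 0, -0.015]
    - [0.018, 0, 0]
    - [0.018, 0, 0]
  gripper: [-1, -1, -1, -1, -1, -1, -1, -1, -1, -1]

```text
time_s: 12.15
position: [0.6564, -0.0385, 0.1777]
tool_rot: [0.999, 0.041, -0.001, -0.001]
ft_force: [0.1, 0.8, -0.2]
finger_gap: 0.0001
finger_force: 0.0
```

Emit:
carry_out:
  rotation:
    - [0, 0, 0]
    - [0, 0, 0]
    - [0, 0, 0]
    - [0, 0, 0]
    - [0, 0, 0]
    - [0, 0, 0]
    - [0, 0, 0]
    - [0, 0, 0]
  offset:
    - [0, -0.018, 0]
    - [0, -0.019, 0]
    - [0, -0.019, 0]
    - [0, -0.019, 0]
    - [0, -0.019, 0]
    - [0, -0.019, 0]
    - [0, -0.019, 0]
    - [0, -0.018, 0]
  gripper: [-1, -1, -1, -1, -1, -1, -1, -1]

```text
time_s: 12.95
position: [0.6427, 0.1128, 0.177]
tool_rot: [0.999, 0.041, -0.002, -0.001]
ft_force: [-0.5, -0.5, 0.3]
finger_gap: -0.0001
finger_force: 0.0
```

```bash
python3 -c "
from h import *
where()
im=manip.grab_frame('top');cv2.imwrite('pics/t4.png',cv2.resize(im[195:345,230:390,::-1],None,fx=5,fy=4))
plan([((118,-128,73,90),7)])"
```

```text
t 12.95 box [ 121.  -128.2  177. ] z [ 0.003  0.003 -1.   ] tilt 89.8 x [-0.001 -1.    -0.003] F(box) [-0.5  0.6  0.3] gap -0.0001 q [-0.01  0.4   1.44  0.    1.3   1.48]
rotation [[-0.0, 0.0, 0.0], [-0.0, 0.0, 0.0], [-0.1, 0.0, 0.0], [-0.0, 0.0, 0.0], [-0.1, 0.1, 0.0], [-0.0, 0.0, 0.0], [-0.1, 0.1, 0.0]] 
offset [[0.0, 0.0009, 0.0148], [0.0001, 0.0009, 0.0149], [0.0, 0.0009, 0.0148], [0.0001, 0.0009, 0.0149], [0.0, 0.0009, 0.0148], [0.0, 0.0008, 0.0149], [0.0001, 0.0008, 0.0148]]
```

View pics/t4.png

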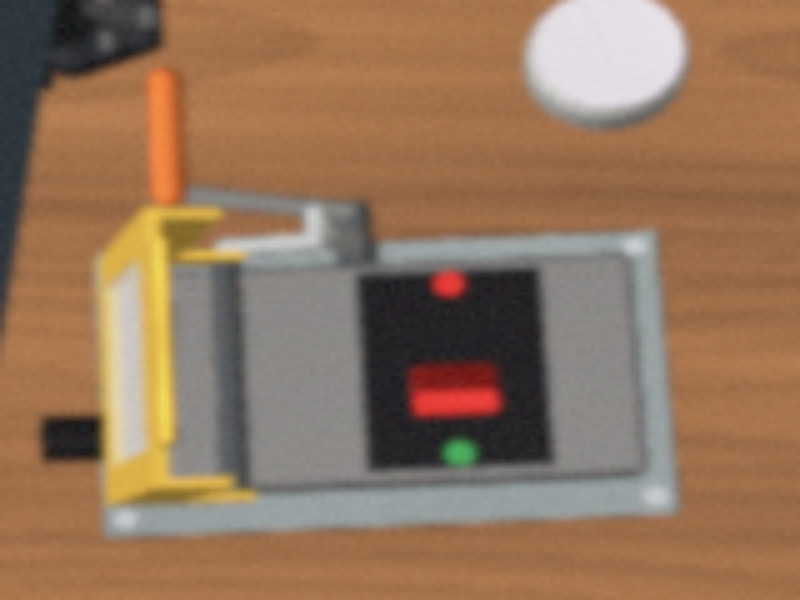

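Top view: the toggle leans to the green dot at (460,452), its paddle at (455,400), and the bar is back at (165,140), so the pawl is engaged. I descend behind the bar and push it over.

Emit:
carry_out:
  rotation:
    - [0, 0, 0]
    - [0, 0, 0]
    - [0, 0, 0]
    - [0, 0, 0]
    - [0, 0, 0]
    - [0, 0, 0]
    - [0, 0, 0]
    - [0, 0, 0]
  offset:
    - [0, 0, 0.015]
    - [0, 0, 0.015]
    - [0, 0, 0.015]
    - [0, 0, 0.015]
    - [0, 0, 0.015]
    - [0, 0, 0.015]
    - [0, 0, 0.01]
    - [0, 0, 0.004]
  gripper: [-1, -1, -1, -1, -1, -1, -1, -1]

```text
time_s: 13.8
position: [0.6417, 0.1112, 0.071]
tool_rot: [0.999, 0.041, -0.003, -0.002]
ft_force: [-0.2, -0.3, -0.4]
finger_gap: -0.0002
finger_force: 0.0
```

Emit:
carry_out:
  rotation:
    - [0, 0, 0]
    - [0, 0, 0]
    - [0, 0, 0]
    - [0, 0, 0]
    - [0, 0, 0]
    - [0, 0, 0]
    - [0, 0, 0]
    - [0, 0, 0]
    - [0, 0, 0]
    - [0, 0, 0]
  offset:
    - [0, 0.006, 0]
    - [0, 0.006, 0]
    - [0, 0.006, 0]
    - [0, 0.006, 0]
    - [0, 0.006, 0]
    - [0, 0.006, 0]
    - [0, 0.006, 0]
    - [0, 0.006, 0]
    - [0, 0.006, 0]
    - [0, 0.006, 0]
  gripper: [-1, -1, -1, -1, -1, -1, -1, -1, -1, -1]

```text
time_s: 14.8
position: [0.6488, 0.0517, 0.0751]
tool_rot: [0.999, 0.041, -0.0, -0.002]
ft_force: [-6.6, 8.9, 25.3]
finger_gap: -0.0001
finger_force: 12.6
```

```bash
python3 -c "
from h import *
where()"
```

```text
t 14.8 box [  59.6 -129.2   75.1] z [ 0.004  0.    -1.   ] tilt 89.8 x [-0.002 -1.    -0.   ] F(box) [ 9.4  5.9 25.3] gap -0.0001 q [-0.1   0.51  1.51  0.    1.12  1.38]
```

```bash
python3 -c "
from h import *
im=manip.grab_frame('scene');cv2.imwrite('pics/s5.png',cv2.resize(im[150:300,290:450,::-1],None,fx=4,fy=4,interpolation=cv2.INTER_CUBIC))
where()"
```

```text
t 14.85 box [  58.6 -129.2   75.5] z [ 0.004  0.    -1.   ] tilt 89.8 x [-0.002 -1.    -0.   ] F(box) [ 6.3  4.8 17.5] gap -0.0 q [-0.11  0.51  1.51  0.    1.12  1.38]
```

View pics/s5.png

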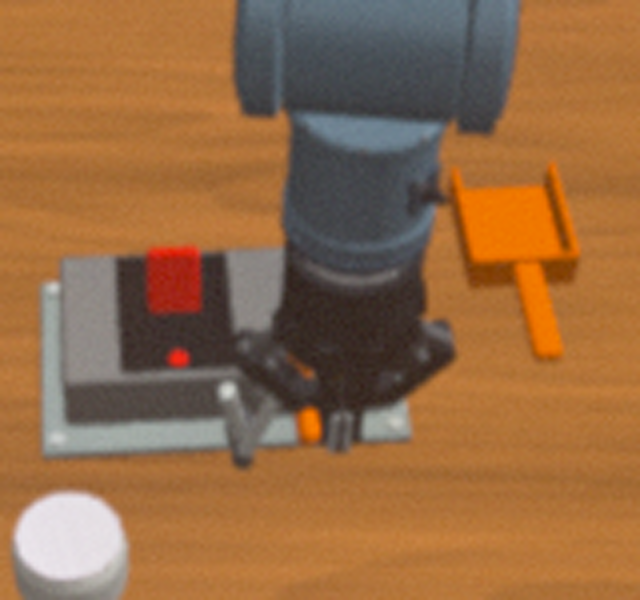

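The bar at (308,425) is rising under the splayed finger linkage, which is why the force points upward. I lift the tool about 20 mm so the tip does the pushing, then go on.

Emit:
carry_out:
  rotation:
    - [0, 0, 0]
    - [0, 0, 0]
    - [0, 0, 0]
    - [0, 0, 0]
    - [0, 0, 0]
    - [0, 0, 0]
  offset:
    - [0, -0.004, -0.005]
    - [0, 0, -0.006]
    - [0, 0, -0.006]
    - [0, 0, -0.006]
    - [0, 0, -0.002]
    - [0, 0, 0]
  gripper: [-1, -1, -1, -1, -1, -1]

```text
time_s: 15.45
position: [0.6476, 0.0553, 0.0981]
tool_rot: [0.999, 0.041, -0.001, -0.001]
ft_force: [0.1, 1.3, 0.9]
finger_gap: 0.0005
finger_force: 0.2
```

```bash
python3 -c "
from h import *
where()"
```

```text
t 15.45 box [  63.3 -128.3   98.1] z [ 0.003  0.002 -1.   ] tilt 89.8 x [-0.001 -1.    -0.002] F(box) [ 1.3 -0.2  0.9] gap 0.0005 q [-0.1   0.48  1.5   0.    1.16  1.39]
```

Emit:
carry_out:
  rotation:
    - [0, 0, 0]
    - [0, 0, 0]
    - [0, 0, 0]
    - [0, 0, 0]
    - [0, 0, 0]
  offset:
    - [0, 0.005, 0]
    - [0, 0.005, 0]
    - [0, 0.005, 0]
    - [0, 0.005, 0]
    - [0, 0.005, 0]
  gripper: [-1, -1, -1, -1, -1]

```text
time_s: 15.95
position: [0.6492, 0.0298, 0.0974]
tool_rot: [0.999, 0.041, -0.002, -0.001]
ft_force: [0.6, -0.3, 0.3]
finger_gap: 0.0001
finger_force: 0.0
```

Emit:
carry_out:
  rotation:
    - [0, 0, 0]
    - [0, 0, 0]
    - [0, 0, 0]
    - [0, 0, 0]
    - [0, 0, 0]
  offset:
    - [0, 0.005, 0]
    - [0, 0.005, 0]
    - [0, 0.005, 0]
    - [0, 0.005, 0]
    - [0, 0.005, 0]
  gripper: [-1, -1, -1, -1, -1]

```text
time_s: 16.45
position: [0.6514, 0.0051, 0.0975]
tool_rot: [0.999, 0.041, -0.002, -0.001]
ft_force: [0.2, 1.0, -0.8]
finger_gap: -0.0003
finger_force: 0.0
```

```bash
python3 -c "
from h import *
where()
im=manip.grab_frame('top');cv2.imwrite('pics/t6.png',im[:,:,::-1])
hsv=cv2.cvtColor(im,cv2.COLOR_RGB2HSV)
o=cv2.inRange(hsv,(5,150,120),(18,255,255));o[:195]=0;o[255:]=0;o[:,:240]=0;o[:,:]*=(np.arange(640)<380)
p=cv2.findNonZero(o)
print(None if p is None else (len(p),cv2.boundingRect(p)))
c=manip.camera_info('top');print(proj(c,O+B.apply([[-.063,-.155,.085],[-.063,-.09,.085],[.008,-.155,.114],[.008,-.09,.114]])).round())
"
```

```text
t 16.45 box [  13.  -127.9   97.5] z [ 0.003  0.003 -1.   ] tilt 89.8 x [-0.001 -1.    -0.003] F(box) [ 0.9 -0.3 -0.8] gap -0.0003 q [-0.18  0.49  1.5   0.    1.16  1.31]
None
[[332. 208.]
 [334. 240.]
 [296. 206.]
 [298. 239.]]
```

Emit:
carry_out:
  rotation:
    - [0, 0, 0]
    - [0, 0, 0]
    - [0, 0, 0]
    - [0, 0, 0]
    - [0, 0, 0]
    - [0, 0, 0]
    - [0, 0, 0]
    - [0, 0, 0]
    - [0, 0, 0]
    - [0, 0, 0]
  offset:
    - [0, 0, -0.015]
    - [0, 0, -0.02]
    - [0, 0, -0.02]
    - [0, 0, -0.025]
    - [0, 0, -0.025]
    - [0, 0, -0.025]
    - [0, 0, -0.025]
    - [-0.012, -0.01, 0]
    - [-0.018, -0.01, 0]
    - [-0.018, -0.01, 0]
  gripper: [-1, -1, -1, -1, -1, -1, -1, -0.5, -0.5, -0.5]

```text
time_s: 17.5
position: [0.6012, 0.0316, 0.2543]
tool_rot: [0.999, 0.041, -0.001, -0.001]
ft_force: [-0.1, -0.6, -0.2]
finger_gap: 0.0213
finger_force: 0.0
```

Emit:
carry_out:
  rotation:
    - [0, 0, 0]
    - [0, 0, 0]
    - [0, 0, 0]
    - [0, 0, 0]
    - [0, 0, 0]
  offset:
    - [-0.016, -0.006, 0]
    - [-0.016, -0.006, 0]
    - [-0.016, -0.006, 0]
    - [-0.016, -0.006, 0]
    - [-0.016, -0.006, 0]
  gripper: [-0.5, -0.5, -0.5, -0.5, -0.5]

```text
time_s: 18.0
position: [0.5188, 0.0549, 0.2545]
tool_rot: [0.999, 0.041, -0.001, -0.001]
ft_force: [0.2, -0.5, 0.6]
finger_gap: 0.0213
finger_force: 0.0
```

```bash
python3 -c "
from h import *
where()
im=manip.grab_frame('top')
hsv=cv2.cvtColor(im,cv2.COLOR_RGB2HSV)
o=cv2.inRange(hsv,(5,150,120),(18,255,255));o[:195]=0;o[255:]=0;o[:,:240]=0;o[:,380:]=0
p=cv2.findNonZero(o)
print(None if p is None else (len(p),cv2.boundingRect(p)))
w=manip.grab_frame('wrist')
a=cv2.resize(im[180:345,230:390,::-1],(400,412));b=cv2.resize(w[:,:,::-1],(400,300))
cv2.imwrite('pics/m7.png',np.hstack([a,np.vstack([b,np.zeros((112,400,3),np.uint8)])]))
"
```

```text
t 18.0 box [7.370e+01 1.000e-01 2.545e+02] z [ 0.003  0.002 -1.   ] tilt 89.8 x [-0.001 -1.    -0.002] F(box) [-0.5 -0.2  0.6] gap 0.0213 q [-0.12  0.04  1.71  0.    1.39  1.36]
(279, (326, 207, 10, 37))
```

View pics/m7.png

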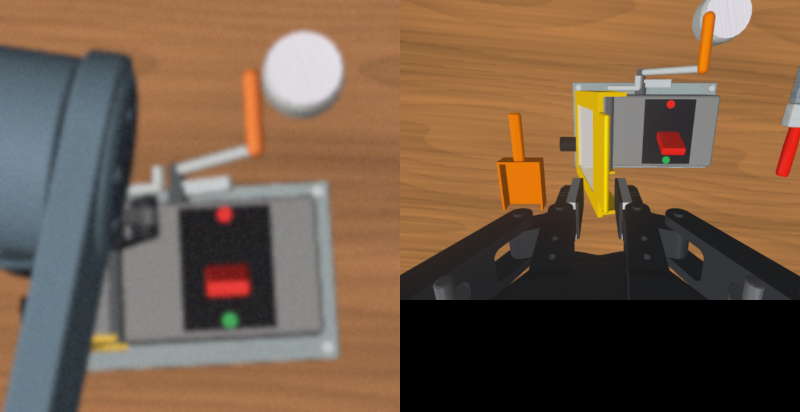

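The combined picture shows the pawl bar (left, (253,110)) now leaning to the lip side, so it's released. The wrist view has the lip between the fingers at (605,190). I descend onto the lip and plan the lowering arc.

Emit:
carry_out:
  rotation:
    - [-0.5, 0, 0]
    - [-0.5, 0, 0]
    - [-0.5, 0, 0]
    - [-0.5, 0, 0]
    - [-0.5, 0, 0]
    - [0, 0, 0]
    - [0, 0, 0]
  offset:
    - [0, 0, 0.01]
    - [0, 0, 0.01]
    - [0, 0, 0.01]
    - [0, 0, 0.01]
    - [0, 0, 0.008]
    - [0, 0, 0.006]
    - [0, 0, 0.003]
  gripper: [-0.5, -0.5, -0.5, -0.5, -0.5, -0.5, -0.5]

```text
time_s: 18.8
position: [0.519, 0.0535, 0.1951]
tool_rot: [0.999, 0.041, -0.001, 0.02]
ft_force: [-0.3, -0.9, 0.6]
finger_gap: 0.0212
finger_force: 0.0
```

```bash
python3 -c "
from h import *
where()
G=lambda a:onguard(a,s=-18.1,drop=3.5,lag=15.3)
print(G(1.34))
plan([(G(a),1) for a in np.linspace(1.34,-.03,41)[1:11]])"
```

```text
t 18.8 box [ 72.2  -0.  195.1] z [-0.04   0.004 -0.999] tilt 92.3 x [-0.001 -1.    -0.004] F(box) [-0.9  0.4  0.6] gap 0.0212 q [-0.1   0.1   1.77 -0.04  1.26  1.4 ]
(np.float64(73.11833010027517), 0.0, np.float64(196.52076550979422), np.float64(92.07634454753031))
rotation [[2.2, 0.3, -0.1], [2.0, -0.0, 0.0], [1.9, -0.0, 0.0], [2.0, -0.0, 0.0], [1.9, -0.0, 0.0], [2.0, -0.0, 0.0], [2.0, -0.0, 0.0], [1.9, -0.0, 0.0], [2.0, -0.0, 0.1], [2.0, -0.0, -0.0]] 
offset [[-0.0, 0.0039, -0.0016], [-0.0, 0.0047, -0.0002], [-0.0, 0.0047, -0.0002], [-0.0, 0.0047, -0.0002], [-0.0, 0.0047, -0.0002], [-0.0, 0.0046, -0.0002], [-0.0, 0.0047, -0.0002], [-0.0, 0.0047, -0.0002], [-0.0, 0.0047, -0.0002], [-0.0, 0.0047, -0.0002]]
```

Emit:
carry_out:
  rotation:
    - [2, 0, 0]
    - [1.96, 0, 0]
    - [1.96, 0, 0]
    - [1.96, 0, 0]
    - [1.96, 0, 0]
    - [1.96, 0, 0]
    - [1.96, 0, 0]
    - [1.96, 0, 0]
    - [1.96, 0, 0]
    - [1.96, 0, 0]
  offset:
    - [0, 0.004, -0.0015]
    - [0, 0.0047, -0.0002]
    - [0, 0.0047, -0.0002]
    - [0, 0.0047, -0.0002]
    - [0, 0.0047, -0.0002]
    - [0, 0.0047, -0.0002]
    - [0, 0.0047, -0.0002]
    - [0, 0.0047, -0.0002]
    - [0, 0.0047, -0.0002]
    - [0, 0.0047, -0.0002]
  gripper: [-0.5, -0.5, -0.5, -0.5, -0.5, -0.5, -0.5, -0.5, -0.5, -0.5]

```text
time_s: 19.8
position: [0.5233, 0.0075, 0.1943]
tool_rot: [0.988, 0.04, -0.007, -0.151]
ft_force: [-0.7, 1.5, -0.4]
finger_gap: 0.0215
finger_force: 0.5
```

```bash
python3 -c "
from h import *
where()
G=lambda a:onguard(a,s=-18.1,drop=3.5,lag=15.3)
print(G(.9975))
plan([(G(a),1) for a in np.linspace(1.34,-.03,41)[11:31]])"
```

```text
t 19.8 box [ 26.   -0.4 194.3] z [ 0.299  0.002 -0.954] tilt 72.6 x [-0.001 -1.    -0.002] F(box) [ 1.5  0.6 -0.4] gap 0.0215 q [-0.38  0.15  1.75  0.27  1.39  1.04]
(np.float64(26.50685681653053), 0.0, np.float64(192.9970652296193), np.float64(72.45254006429963))
rotation [[2.1, 0.1, -0.1], [2.0, 0.0, -0.0], [1.9, 0.0, -0.0], [2.0, 0.0, -0.0], [2.0, 0.0, -0.0], [1.9, 0.0, -0.0], [2.0, 0.0, -0.0], [1.9, 0.0, -0.0], [2.0, 0.0, -0.0], [2.0, 0.0, -0.0]] 
offset [[-0.0004, 0.0046, 0.0012], [-0.0, 0.0047, -0.0002], [-0.0, 0.0047, -0.0002], [-0.0, 0.0047, -0.0002], [-0.0, 0.0047, -0.0002], [-0.0, 0.0047, -0.0002], [-0.0, 0.0047, -0.0002], [-0.0, 0.0047, -0.0002], [-0.0, 0.0047, -0.0002], [-0.0, 0.0047, -0.0002]]
rotation [[1.9, 0.0, -0.0], [2.0, -0.0, -0.0], [2.0, -0.0, -0.0], [1.9, -0.0, -0.0], [2.0, -0.0, -0.0], [1.9, -0.0, -0.0], [2.0, -0.0, -0.0], [2.0, -0.0, -0.0], [1.9, -0.0, -0.0], [2.0, -0.0, -0.0]] 
offset [[-0.0, 0.0047, -0.0002], [-0.0, 0.0047, -0.0002], [-0.0, 0.0047, -0.0002], [-0.0, 0.0047, -0.0002], [-0.0, 0.0047, -0.0002], [-0.0, 0.0047, -0.0002], [-0.0, 0.0046, -0.0002], [-0.0, 0.0047, -0.0002], [-0.0, 0.0047, -0.0002], [-0.0, 0.0047, -0.0002]]
```

Past 1.15 rad with only ~1.5 N, so the guard is free and coming down.

Emit:
carry_out:
  rotation:
    - [2, 0, 0]
    - [1.96, 0, 0]
    - [1.96, 0, 0]
    - [1.96, 0, 0]
    - [1.96, 0, 0]
    - [1.96, 0, 0]
    - [1.96, 0, 0]
    - [1.96, 0, 0]
    - [1.96, 0, 0]
    - [1.96, 0, 0]
  offset:
    - [-0.0004, 0.0047, 0.001]
    - [0, 0.0047, -0.0002]
    - [0, 0.0047, -0.0002]
    - [0, 0.0047, -0.0002]
    - [0, 0.0047, -0.0002]
    - [0, 0.0047, -0.0002]
    - [0, 0.0047, -0.0002]
    - [0, 0.0047, -0.0002]
    - [0, 0.0047, -0.0002]
    - [0, 0.0047, -0.0002]
  gripper: [-0.5, -0.5, -0.5, -0.5, -0.5, -0.5, -0.5, -0.5, -0.5, -0.5]

```text
time_s: 20.8
position: [0.5261, -0.0351, 0.1738]
tool_rot: [0.947, 0.038, -0.015, -0.318]
ft_force: [1.4, 0.7, 2.3]
finger_gap: 0.0214
finger_force: 0.7
```

Emit:
carry_out:
  rotation:
    - [1.96, 0, 0]
    - [1.96, 0, 0]
    - [1.96, 0, 0]
    - [1.96, 0, 0]
    - [1.96, 0, 0]
    - [1.96, 0, 0]
    - [1.96, 0, 0]
    - [1.96, 0, 0]
    - [1.96, 0, 0]
    - [1.96, 0, 0]
  offset:
    - [0, 0.0047, -0.0002]
    - [0, 0.0047, -0.0002]
    - [0, 0.0047, -0.0002]
    - [0, 0.0047, -0.0002]
    - [0, 0.0047, -0.0002]
    - [0, 0.0047, -0.0002]
    - [0, 0.0047, -0.0002]
    - [0, 0.0047, -0.0002]
    - [0, 0.0047, -0.0002]
    - [0, 0.0047, -0.0002]
  gripper: [-0.5, -0.5, -0.5, -0.5, -0.5, -0.5, -0.5, -0.5, -0.5, -0.5]

```text
time_s: 21.8
position: [0.5287, -0.0689, 0.1416]
tool_rot: [0.879, 0.035, -0.021, -0.475]
ft_force: [0.6, 1.6, 1.5]
finger_gap: 0.0212
finger_force: 0.4
```

```bash
python3 -c "
from h import *
where()
G=lambda a:onguard(a,s=-18.1,drop=3.5,lag=15.3)
print(G(.3125))
plan([(G(a),1) for a in np.linspace(.3125,.04,11)[1:]])"
```

```text
t 21.8 box [-50.6   0.5 141.6] z [ 0.836  0.001 -0.549] tilt 33.3 x [-0.001 -1.    -0.003] F(box) [ 1.5 -0.7  1.5] gap 0.0212 q [-0.73  0.61  1.54  0.63  1.78  0.63]
(np.float64(-50.08138180992083), 0.0, np.float64(141.80525275811107), np.float64(33.20493109783823))
rotation [[1.6, 0.0, -0.2], [1.6, 0.0, -0.0], [1.6, 0.0, -0.0], [1.5, 0.0, -0.0], [1.6, 0.0, -0.0], [1.5, 0.0, -0.0], [1.6, 0.0, -0.0], [1.6, 0.0, -0.0], [1.5, 0.0, -0.0], [1.6, 0.0, -0.0]] 
offset [[0.0005, 0.0033, 0.0001], [0.0, 0.0037, -0.0002], [0.0, 0.0037, -0.0001], [0.0, 0.0038, -0.0002], [0.0, 0.0037, -0.0002], [0.0, 0.0037, -0.0002], [0.0, 0.0038, -0.0001], [0.0, 0.0037, -0.0002], [0.0, 0.0037, -0.0002], [0.0, 0.0038, -0.0001]]
```

Emit:
carry_out:
  rotation:
    - [1.56, 0, 0]
    - [1.56, 0, 0]
    - [1.56, 0, 0]
    - [1.56, 0, 0]
    - [1.56, 0, 0]
    - [1.56, 0, 0]
    - [1.56, 0, 0]
    - [1.56, 0, 0]
    - [1.56, 0, 0]
    - [1.56, 0, 0]
  offset:
    - [0, 0.0035, 0]
    - [0, 0.0037, -0.0002]
    - [0, 0.0037, -0.0002]
    - [0, 0.0037, -0.0002]
    - [0, 0.0037, -0.0002]
    - [0, 0.0037, -0.0002]
    - [0, 0.0037, -0.0002]
    - [0, 0.0037, -0.0002]
    - [0, 0.0037, -0.0002]
    - [0, 0.0037, -0.0002]
  gripper: [-0.5, -0.5, -0.5, -0.5, -0.5, -0.5, -0.5, -0.5, -0.5, -0.5]

```text
time_s: 22.8
position: [0.5301, -0.0867, 0.1095]
tool_rot: [0.807, 0.032, -0.025, -0.589]
ft_force: [0.7, 0.0, -0.0]
finger_gap: 0.0216
finger_force: 0.3
```

```bash
python3 -c "
from h import *
where()
G=lambda a:onguard(a,s=-18.1,drop=3.5,lag=15.3)
print(G(.04))
plan([(G(a),1) for a in np.linspace(.04,-.06,11)[1:]])"
```

```text
t 22.8 box [-68.4   0.6 109.5] z [ 0.953 -0.    -0.304] tilt 17.7 x [-0.001 -1.    -0.003] F(box) [-0.  -0.7 -0. ] gap 0.0216 q [-0.79  0.85  1.42  0.72  1.94  0.56]
(np.float64(-68.03656315104914), 0.0, np.float64(109.1594192039268), np.float64(17.591831180523293))
rotation [[0.7, -0.0, -0.2], [0.6, -0.0, 0.0], [0.5, -0.0, 0.0], [0.6, -0.0, 0.0], [0.6, -0.0, 0.0], [0.6, -0.0, 0.0], [0.5, -0.0, 0.0], [0.6, -0.0, 0.0], [0.6, -0.0, 0.0], [0.6, -0.0, 0.0]] 
offset [[0.0006, 0.0016, 0.0004], [-0.0, 0.0014, -0.0001], [-0.0, 0.0014, -0.0], [-0.0, 0.0013, -0.0001], [-0.0, 0.0014, -0.0001], [-0.0, 0.0014, -0.0001], [-0.0, 0.0013, -0.0], [-0.0, 0.0014, -0.0001], [-0.0, 0.0014, -0.0001], [-0.0, 0.0013, -0.0001]]
```

Emit:
carry_out:
  rotation:
    - [0.5, 0, 0]
    - [0.5, 0, 0]
    - [0.5, 0, 0]
    - [0.5, 0, 0]
    - [0, 0, 0]
  offset:
    - [0, 0.0013, 0]
    - [0, 0.0013, 0]
    - [0, 0.0013, 0]
    - [0, 0.0013, 0]
    - [0, 0, 0]
  gripper: [-0.5, -0.5, -0.5, -0.5, -0.5]

```text
time_s: 23.3
position: [0.5302, -0.0882, 0.1048]
tool_rot: [0.797, 0.032, -0.026, -0.602]
ft_force: [-0.2, -0.8, 1.0]
finger_gap: 0.0212
finger_force: 0.2
```

Emit:
carry_out:
  rotation:
    - [0, 0, 0]
    - [0, 0, 0]
    - [0, 0, 0]
  offset:
    - [0, 0.0012, 0]
    - [0, 0.0012, 0]
    - [0, 0, 0]
  gripper: [-0.5, -0.5, -0.5]

```text
time_s: 23.6
position: [0.5304, -0.0889, 0.1026]
tool_rot: [0.797, 0.032, -0.026, -0.602]
ft_force: [0.1, -0.4, 1.2]
finger_gap: 0.0213
finger_force: 0.3
```

```bash
python3 -c "
from h import *
where()"
```

```text
t 23.6 box [-70.6   0.5 102.6] z [ 0.962 -0.001 -0.273] tilt 15.9 x [-0.002 -1.    -0.003] F(box) [-0.4 -0.1  1.2] gap 0.0213 q [-0.79  0.88  1.4   0.73  1.96  0.55]
```

Emit:
carry_out:
  rotation:
    - [0, 0, 0]
    - [0, 0, 0]
    - [0, 0, 0]
  offset:
    - [0, 0.001, 0]
    - [0, 0.001, 0]
    - [0, 0, 0]
  gripper: [-0.5, -0.5, -0.5]

```text
time_s: 23.9
position: [0.5304, -0.0894, 0.1006]
tool_rot: [0.797, 0.032, -0.026, -0.602]
ft_force: [0.2, -1.1, 0.1]
finger_gap: 0.0216
finger_force: 0.4
```

Emit:
carry_out:
  rotation:
    - [0, 0, 0]
    - [0, 0, 0]
    - [0, 0, 0]
  offset:
    - [0, 0.001, 0]
    - [0, 0.001, 0]
    - [0, 0, 0]
  gripper: [-0.5, -0.5, -0.5]

```text
time_s: 24.2
position: [0.5304, -0.0898, 0.0993]
tool_rot: [0.797, 0.032, -0.026, -0.603]
ft_force: [-0.5, -0.3, 4.8]
finger_gap: 0.0217
finger_force: 2.4
```

```bash
python3 -c "
from h import *
where()"
```

```text
t 24.2 box [-71.5   0.5  99.3] z [ 0.962 -0.    -0.272] tilt 15.8 x [-0.001 -1.    -0.003] F(box) [-0.3  0.5  4.8] gap 0.0217 q [-0.79  0.89  1.4   0.73  1.96  0.55]
```

Emit:
carry_out:
  rotation:
    - [0, 0, 0]
    - [0, 0, 0]
    - [0, 0, 0]
  offset:
    - [0, 0.0007, 0]
    - [0, 0.0007, 0]
    - [0, 0, 0]
  gripper: [-0.5, -0.5, -0.5]

```text
time_s: 24.5
position: [0.5304, -0.0899, 0.099]
tool_rot: [0.796, 0.032, -0.026, -0.604]
ft_force: [0.3, 1.6, 8.9]
finger_gap: 0.0214
finger_force: 4.7
```

```bash
python3 -c "
from h import *
where()
plan([((-74,0,103.5,15.8),2),((-200,0,138,15.8),10)])"
```

```text
t 24.5 box [-71.6   0.5  99. ] z [ 0.963  0.    -0.27 ] tilt 15.7 x [-0.    -1.    -0.002] F(box) [ 1.5 -0.4  8.9] gap 0.0214 q [-0.79  0.89  1.4   0.73  1.96  0.55]
rotation [[-0.1, 0.0, -0.1], [-0.0, 0.0, -0.0], [-0.0, 0.0, -0.0], [-0.0, 0.0, -0.0], [-0.0, 0.0, -0.0], [-0.0, 0.0, -0.0], [-0.0, 0.0, -0.0], [-0.0, 0.0, -0.0], [-0.0, 0.0, -0.0], [-0.0, 0.0, -0.0]] 
offset [[0.0002, -0.0018, -0.0018], [0.0003, -0.0019, -0.0017], [-0.0, 0.0001, -0.0131], [-0.0, 0.0001, -0.0131], [-0.0, 0.0001, -0.0131], [-0.0, 0.0001, -0.0131], [-0.0, 0.0001, -0.013], [-0.0, 0.0001, -0.0131], [-0.0, 0.0001, -0.013], [-0.0, 0.0001, -0.0131]]
rotation [[-0.0, 0.0, -0.0], [-0.0, 0.0, -0.0]] 
offset [[-0.0, 0.0001, -0.013], [-0.0, 0.0001, -0.0131]]
```

Guard is against its stop at ~9 N. I ease off and retreat along the tool axis.

Emit:
carry_out:
  rotation:
    - [0, 0, 0]
    - [0, 0, 0]
    - [0, 0, 0]
    - [0, 0, 0]
    - [0, 0, 0]
    - [0, 0, 0]
    - [0, 0, 0]
    - [0, 0, 0]
    - [0, 0, 0]
    - [0, 0, 0]
  offset:
    - [0, -0.0025, 0]
    - [0, -0.0025, 0]
    - [0, 0, -0.005]
    - [0, 0, -0.01]
    - [0, 0, -0.013]
    - [0, 0, -0.013]
    - [0, 0, -0.015]
    - [0, 0, -0.015]
    - [0, 0, -0.015]
    - [0, 0, -0.015]
  gripper: [-0.5, -0.5, -0.5, -0.5, -0.5, -0.5, -0.5, -0.5, -0.5, -0.5]

```text
time_s: 25.5
position: [0.5383, -0.1873, 0.1301]
tool_rot: [0.797, 0.032, -0.026, -0.602]
ft_force: [0.2, -0.6, -1.1]
finger_gap: 0.0211
finger_force: 0.0
```

```bash
python3 -c "
from h import *
where()
c=manip.camera_info('wrist');w=manip.grab_frame('wrist');t=manip.grab_frame('top')
print([(x,w[250,x].tolist()) for x in range(296,370,3)])
a=np.array([[-88,y,z] for y in(-45,45) for z in(110,105)])/1000
print(proj(c,O+B.apply(a)).round().tolist())
A=cv2.resize(t[180:345,230:390,::-1],(400,412));b=cv2.resize(w[:,:,::-1],(400,300))
cv2.imwrite('pics/m8.png',np.hstack([A,np.vstack([b,np.zeros((112,400,3),np.uint8)])]))
"
```

```text
t 25.5 box [-169.4    0.7  130.1] z [ 0.962 -0.001 -0.273] tilt 15.9 x [-0.002 -1.    -0.003] F(box) [-0.7 -0.2 -1.1] gap 0.0211 q [-0.88  0.95  1.2   0.7   2.11  0.6 ]
[(296, [221, 206, 191]), (299, [225, 202, 154]), (302, [232, 196, 10]), (305, [228, 189, 10]), (308, [232, 197, 10]), (311, [233, 199, 10]), (314, [212, 171, 10]), (317, [169, 136, 16]), (320, [134, 86, 29]), (323, [149, 47, 32]), (326, [150, 46, 32]), (329, [151, 46, 32]), (332, [149, 45, 31]), (335, [149, 45, 31]), (338, [148, 44, 32]), (341, [146, 43, 33]), (344, [145, 43, 31]), (347, [126, 43, 33]), (350, [69, 50, 47]), (353, [57, 51, 49]), (356, [57, 51, 50]), (359, [56, 51, 50]), (362, [55, 50, 50]), (365, [55, 52, 52]), (368, [55, 51, 51])]
[[314.0, 178.0], [322.0, 178.0], [315.0, 310.0], [322.0, 309.0]]
```

View pics/m8.png

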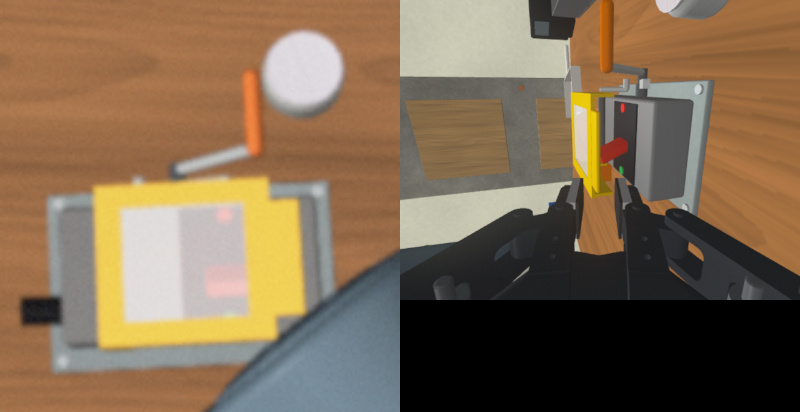

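Front face spans columns 314–321, against 314–322 predicted for a fully shut guard. The picture shows the guard down, the toggle towards green and the pawl bar still forward at (253,110). The robot is clear, so I hand in.

```bash
python3 -c "
from plant import manip
print(manip.sign_off())"
```

```text
the job is handed in; nothing more can be done
None
```

The vacuum is switched on: the toggle is at its green stop, the pawl is flipped to the lip side, the guard was lowered gently until shut, and I handed the job in at about 25.5 s; the one rough moment was a brief 25 N push from the pawl bar on the finger linkage, under the 40 N limit.

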